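# Hang the top beaker of the nest on the drying stand

## Robot

A 7-joint arm with a two-finger parallel gripper is mounted at the origin on a cart in front of the work surface, level with it; the furniture and walls round the work are solid. World frame = base frame: x ahead of the robot, y to its left, z up, the work surface at z = 0. Lengths are in m, angles in rad, forces in N, time in s.
With the tool pointing down it reaches from about 0.4 to 0.875 m from the base axis. Payload 4.4 kg.
Tool frame: the origin (TCP) lies at the very end of the fingers, on their centre line; the grasp point (between the pads) lies behind it (arm.tcp_to_grasp is the z of the grasp point in the tool frame, in m); z points along the fingers, y is the line along which they close (so a half turn about z gives the same grasp; the last joint's range is limited). The gripper opens to 85 mm and grips with 20 to 120 N. Pads are 22 mm wide; open, the fingers measure 114 mm over their backs; the gripper's body (76 mm by 85 mm) begins 54 mm behind the grasp point. The pads swing forward as they close: fully open they stand 13 mm farther back than shut.
Start: joints at [1.081, 0.628, 0.038, 1.517, -0.027, 0.996, -0.02], TCP at [0.267, -0.592, 0.231] pointing down, gripper open.
Joint ranges: [-3.06, 3.06], [-0.37, 2.12], [-1.25, 1.32], [0.18, 2.47], [-1.1, 4.24], [0.23, 1.98], [-2.94, 2.94]. Speed limits (rad/s): [2.57, 2.57, 3.14, 3.14, 3.14, 3.14, 3.14].

## Interface

Orientations are given as a unit quaternion [x, y, z, w].
In Python, from workcell import read_state, eyes, ticket, arm gives the robot as it stands.
- The arm moves only by the tool play_rows, never from a script. Its argument "rows" is a list of rows, each a list of 7 numbers: the opening, from 0 (shut) to 1 (fully open), then the shift along the tool's x, y, z each as a share of 750 mm, from -1 to 1, then the turn, a rotation vector about the tool's x, y, z each as a share of 360 degrees, from -1 to 1. A call has 1 to 12 rows; each row shifts and turns the commanded pose from where the row before left it, along the tool's axes as they then stand; what a row does not reach is not made up. A row lasts 1/8 s, in which the tool goes at most 62.5 mm and 10.7 degrees, less where a joint would pass 70% of its speed; a pose out of reach is approached as far as the arm can. A call with a number of a shift or a turn outside -1 to 1 is refused whole. A call with a gripper value outside its range is refused whole. The fingers move at their own pace and stop on an object; "newtons" is the grip in N (left out, the last holds). Time passes only in rows, so rows that do not move let the fingers close. It gives the time, the measured TCP pose, the force, the opening and the grip force at its end, in the units of the state.
- read_state(): the state, without advancing time (a new reading comes with each control period).
- eyes.capture(name): name is "scene" or "top" or "wrist"; returns a dict with "pixels" (480x640x3 uint8, blue, green, red), "fx", "fy", "cx", "cy" (pixels), "T" (4x4, takes a point from camera to world coordinates); the wrist camera has in their place "hand_eye" (4x4, takes a point from camera to tool coordinates, whose origin is the TCP and whose axes are the flange's). Camera axes: x right, y up, looking along -z (the intrinsics and any distortion apply to the point x, -y, -z); pixel columns grow to the right and rows downward; lengths in m; the calibration is good to about 2 mm. A picture is of the moment at which its call begins: read the wrist's pose just before it. There is no depth.
- ticket.job_done(): hands the job in; it is judged then, once.
The state is a dict: "time": time; "joint_pos": joint angles; "dq": joint speeds; "joint_efforts": joint torques, N m; "eef_pos": TCP position; "orientation": TCP orientation; "wrist_force": force on the tool from outside, world axes, zero at the start; "ft_torque": the same for the moment, N m; "grip_width": finger opening in m; "finger_force": force on a finger pad.
Only numpy, scipy, OpenCV 4.12 (cv2) and the standard library are available. Lean on these libraries where they do the work, as an engineer would, in place of code of your own. Each camera call takes 0.05 s, during which the arm holds its last target. There are 200 camera calls.

## Task

Take only the top beaker off the nest of three handled beakers and hang it up to dry by its handle on the hook under the clear dust roof of the drying stand; the hook is clamped at whatever height it was last left, so feel for it gently. Set the handle down on the hook before you let go, leave the beaker hanging from it with no more than a gentle sway, and leave the other two beakers nested and standing where they are and the things around them undisturbed.

Things in the scene. Friction and masses are not known exactly. Their poses are not given: they have to be found in the camera images.
- beaker_top_centre (a point): centre (on the axis, half-way up) of the top beaker of the nest, the one to hang: tapered off-white plastic, 80 mm tall, 62 mm across at the rim, 40 mm at the foot, wall 2 mm, about 80 g. z: axis towards the mouth; x: from the axis towards its handle. It rests loosely on lugs in the next one; grip it across the rim from outside, along y
- top_handle (a point): where the hook shall bear, under the upper bar of the top beaker's handle: 45 mm out along x, 25.5 mm above its centre; axes as the beaker's. The handle, 8 mm bar in the x-z plane, has bars 30 mm above and 15 mm below the centre and an upright 58 mm out; the lower bar ends 10 mm short of the wall. The opening, 37 mm high, 25 mm deep, is passed along y
- beaker_next_centre (a point): centre of the second beaker, identical, in which the top one is nested: 35 mm lower, its handle pointing another way. Fingers that reach more than about 32 mm below the top beaker's rim take hold of this one too. It must stay
- beaker_bottom_centre (a point): centre of the lowest beaker, identical, another 35 mm lower, standing on the worktop. It must stay
- stand: drying stand, fixed: a 12 mm upright rod on a grey drip tray (165 x 150 x 14 mm). Origin on the worktop at the rod's foot; its open front faces its -x, z up. The clear dust roof's underside is 390 mm up, from x = -138 to +25 mm, y = -67 to +67 mm: too low for an upright gripper over the hook, so lean the tool 30 to 45 degrees, coming from the front
- hook_foot (a point): point on the worktop straight below the middle of the hook's level bar (stand's x = -85, y = +16 mm); axes as the stand's. The bar (vinyl-coated, 8 mm round) runs level along y, 21 mm either way: at -y it turns back to the rod, at +y (27 mm from here) it ends in an upturned red ball, top 17 mm above the bar's centre line; the handle goes on over that end
- boss_low (a point): point on the rod's axis, 130 mm up: the lowest height of the hook bar's centre line. The black boss that carries the hook is clamped firmly somewhere from here to 70 mm higher; this height is not reported and must be felt or seen. A hung beaker sways about a lean of 60 degrees, mouth to the front, and takes some 3 s to come to rest
- cleaner_bottle: white wash bottle with a blue collar, 55 mm across, 176 mm tall, standing on the worktop; origin at the centre of its underside, z up. A bystander, to be left alone
- objective_can: small black can with a white lid, 36 mm across, 61 mm tall, standing on the worktop; origin at the centre of its underside, z up. A bystander, to be left alone
- oil_dropper: small brown dropper bottle, 29 mm across, 89 mm tall, standing on the worktop; origin at the centre of its underside, z up. A bystander, to be left alone
- slide_box: blue flat box, 92 x 98 x 35 mm, standing on the worktop; origin at the centre of its underside, z up. A bystander, to be left alone
Mind the look-alikes: they are no part of the job. What is shaped like the part that bears beaker_bottom_centre but brown or red is not meant.

How it is judged:
On the way, in this order (a step that is already met when the one before it is completed fails the run):
1. the top beaker is lifted clear of the nest while the other two stay nested and standing (z of beaker_top_centre in the frame of beaker_next_centre above 0.085 m and contact force between the fingers and beaker_top above 0.5 N and height (world z) of beaker_next_centre between 0.068 and 0.085 m and angle between each of beaker_next_centre, beaker_bottom_centre's own z axis and vertical below 0.2 rad and distance of each of beaker_next_centre, beaker_bottom_centre from where it was at the start of the episode below 0.03 m), for 0.2 s.
2. its handle is set down on the hook while the beaker is still held (x of top_handle in the frame of stand between -0.105 and -0.065 m and y of top_handle in the frame of stand between -0.012 and 0.044 m and z of top_handle in the frame of stand between 0.108 and 0.23 m and contact force between beaker_top and stand above 0.2 N and contact force between the fingers and beaker_top above 0.5 N), for 0.1 s.
At the end, for the whole second after the job is handed in: The released top beaker hangs from the hook bar by its handle, swaying under 0.25 m/s (bearing point within 20 mm of its line), its axis leaning 34 to 92 degrees; the other two stand nested, upright within 0.2 rad, within 30 mm of their places (x of top_handle in the frame of stand between -0.105 and -0.065 m and y of top_handle in the frame of stand between -0.012 and 0.044 m and z of top_handle in the frame of stand between 0.108 and 0.23 m and contact force between beaker_top and stand above 0.2 N and height (world z) of beaker_top_centre above 0.055 m and angle between beaker_top_centre's own z axis and vertical between 0.6 and 1.6 rad and contact force between the fingers and beaker_top below 0.05 N and linear speed of beaker_top below 0.25 m/s and height (world z) of beaker_next_centre between 0.068 and 0.085 m and angle between each of beaker_next_centre, beaker_bottom_centre's own z axis and vertical below 0.2 rad and distance of each of beaker_next_centre, beaker_bottom_centre from where it was at the start of the episode below 0.03 m); the robot touches nothing.
It fails at once if the next beaker is dragged up with the top one (more than 15 mm) or tipped (height (world z) of beaker_next_centre above 0.09 m or angle between any of beaker_next_centre, beaker_bottom_centre's own z axis and vertical above 0.35 rad).
It fails at once if the stand is struck or pushed with more than 45 N (contact force between anything else and stand above 45 N).
It fails at once if a bystander is moved by more than 30 mm (distance of any of cleaner_bottle, objective_can, oil_dropper, slide_box from where it was at the start of the episode above 0.03 m).
It also fails if it takes over 70 s, if anything falls off the work surface, if the arm or the gripper's body presses on something with over 40 N, if the wrist force passes 120 N, or if a joint passes its speed limit or range.

## Working session

There is one attempt and no reset: what is moved stays moved. The work goes in short steps, Python scripts to look and compute and a tool call to move; the robot and the scene stay as the last step left them, time stands still between calls to the robot, and variables do not carry over. Pictures are saved under pics/ and viewed, at most 10 in all, crops included, and the job is handed in when it is done.

Besides the shell and the picture viewer there is one more tool, called by a JSON object that holds its "api" and its "payload", one argument or row to a line. play_rows: Moves the arm, as the interface text tells. Its arguments: {"type":"object","properties":{"rows":{"type":"array","items":{"type":"array","items":{"type":"number","minimum":-1,"maximum":1}}},"newtons":{"type":"number"}},"required":["rows"]}

```bash
mkdir -p pics; cat > h.py <<'E'
import numpy as np, cv2
from workcell import read_state, eyes, ticket, arm
from scipy.spatial.transform import Rotation as R
def proj(c,P):
    T=c["T"]; p=(np.asarray(P,float)-T[:3,3])@T[:3,:3]
    return np.array([c["cx"]+c["fx"]*p[...,0]/-p[...,2], c["cy"]-c["fy"]*p[...,1]/-p[...,2]]).T
def ray(c,u,v):
    T=c["T"]; d=T[:3,:3]@np.array([(u-c["cx"])/c["fx"],-(v-c["cy"])/c["fy"],-1.]); return T[:3,3],d
def onz(c,u,v,z):
    o,d=ray(c,u,v); return o+d*(z-o[2])/d[2]
def tri(c1,p1,c2,p2):
    o1,d1=ray(c1,*p1);o2,d2=ray(c2,*p2)
    s=np.linalg.lstsq(np.c_[d1,-d2],o2-o1,rcond=None)[0]
    a,b=o1+s[0]*d1,o2+s[1]*d2; return (a+b)/2,np.linalg.norm(a-b)
E
python3 - <<'E'
from h import *
import pickle
d={}
for n in("scene","top"):
    c=eyes.capture(n);d[n]=c;cv2.imwrite(f"pics/{n}0.png",c["pixels"])
    print(n,{k:v for k,v in c.items() if k!="pixels"})
pickle.dump(d,open("c0.pkl","wb"))
print(read_state(),arm.tcp_to_grasp,[a for a in dir(arm) if a[0]!='_'])
E
```

```text
scene {'fx': 454.7972426405364, 'fy': 454.7972426405364, 'cx': 318.6354507168915, 'cy': 236.55567021855433, 'T': array([[-0.8777987 ,  0.34131481, -0.33611552,  0.11429713],
       [-0.47898122, -0.61539856,  0.6259885 ,  0.66225385],
       [ 0.00681413,  0.71048492,  0.70367944,  1.04653042],
       [ 0.        ,  0.        ,  0.        ,  1.        ]])}
top {'fx': 495.7932298537095, 'fy': 495.7932298537095, 'cx': 325.29424401625585, 'cy': 243.92079553719896, 'T': array([[ 0.05197503,  0.97733815, -0.20520412,  0.25364702],
       [-0.9986332 ,  0.0519983 , -0.00528291, -0.15724802],
       [ 0.00550707,  0.20519823,  0.97870494,  1.52583341],
       [ 0.        ,  0.        ,  0.        ,  1.        ]])}
{'time': 0.1, 'joint_pos': array([ 1.08122118,  0.62921186,  0.03848916,  1.51830525, -0.02701219,
        0.99630037, -0.02000383]), 'dq': array([ 0.0003166 , -0.00161724, -0.00016743, -0.00112824, -0.00045464,
       -0.00094453, -0.00082582]), 'joint_efforts': array([ 4.74285494e-03, -5.64533615e+01,  1.23094942e+00, -1.93973798e+01,
        1.12152824e-02,  5.47322561e-03,  2.43515341e-07]), 'eef_pos': array([ 0.26705271, -0.59197456,  0.23049702]), 'orientation': array([ 9.77640299e-01,  2.10282473e-01, -1.94796746e-04, -8.30293006e-04]), 'wrist_force': array([ 0.50668371,  0.37431287, -0.53649149]), 'ft_torque': array([-0.00779587,  0.04053618,  0.01776868]), 'finger_force': 0.0, 'grip_width': 0.08549916582088671} -0.0187 ['Unreachable', 'tcp_to_grasp']
```

View pics/scene0.png

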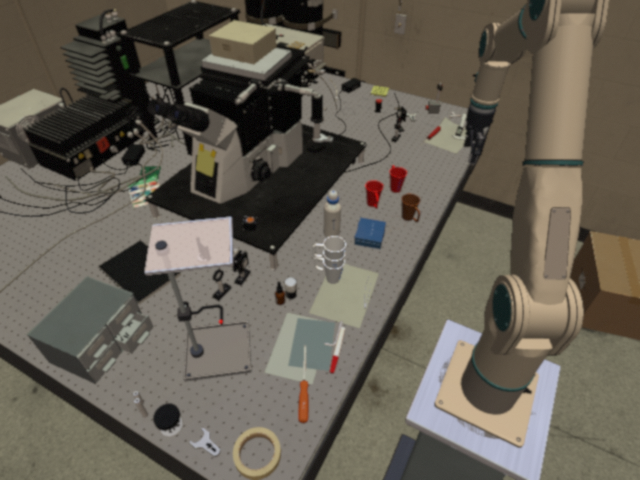

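View pics/top0.png

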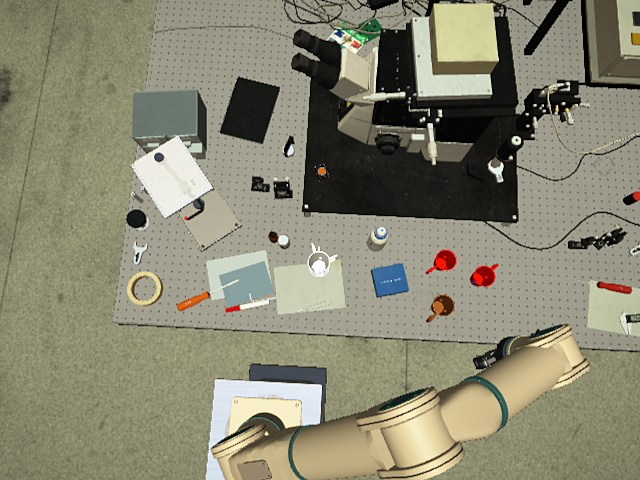

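Scene: the off-white nest is at scene (333,258) / top (319,262). The look-alikes are red cups at scene (374,193) and (398,180) and a brown one at (411,207). I choose the off-white nest. The stand has its rod foot at scene (197,351), boss at (184,312) and red ball near (221,322). Next, one close crop of each.

```bash
python3 - <<'E'
from h import *
import pickle
d=pickle.load(open("c0.pkl","rb"))
def cr(n,x,y,w,h,s): return cv2.resize(d[n]["pixels"][y:y+h,x:x+w],None,fx=s,fy=s,interpolation=cv2.INTER_CUBIC)
a=np.hstack([cr("scene",305,230,50,60,8)[:480,:400],cr("top",294,235,50,60,8)])
cv2.imwrite("pics/nest.png",a)
b=np.hstack([cr("scene",140,210,120,180,3),cr("top",125,130,125,130,3.2)[:416,:400] if 0 else cv2.resize(d["top"]["pixels"][130:260,125:250],(400,540),interpolation=cv2.INTER_CUBIC)])
cv2.imwrite("pics/stand.png",b)
E
```

```text
(no output)
```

View pics/nest.png

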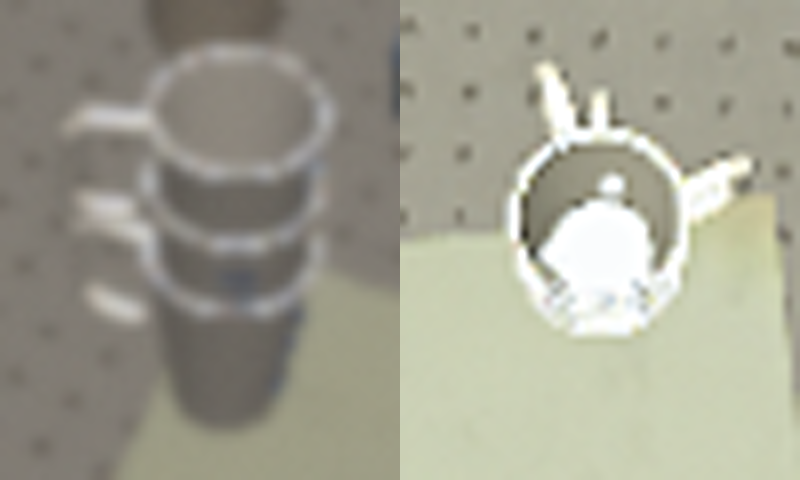

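View pics/stand.png

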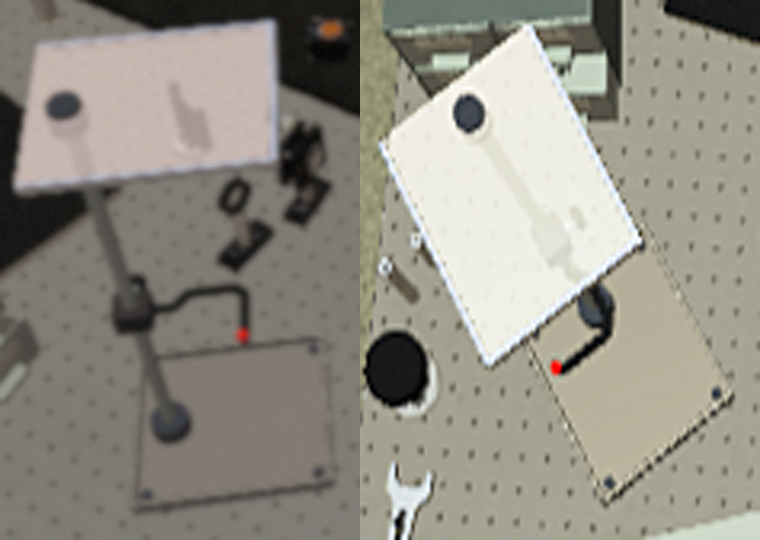

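```bash
python3 - <<'E'
from h import *
import pickle
np.set_printoptions(precision=4,suppress=True)
d=pickle.load(open("c0.pkl","rb"));s,t=d["scene"],d["top"]
S=lambda x,y:(140+x/3-.33,210+y/3-.33)
U=lambda x,y:(125+(x-360)/3.2-.33,130+y/4.154-.33)
N=lambda x,y:(305+x/8-.44,230+y/8-.44)
M=lambda x,y:(294+(x-400)/8-.44,235+y/8-.44)
def red(c,x,y,w,h):
    p=c["pixels"][y:y+h,x:x+w].astype(int);w_=np.clip(p[...,2]-1.5*np.maximum(p[...,0],p[...,1])-20,0,None)
    yy,xx=np.mgrid[y:y+h,x:x+w];return (w_*xx).sum()/w_.sum(),(w_*yy).sum()/w_.sum()
rs,rt=red(s,210,310,24,22),red(t,176,208,20,20)
ball=tri(s,rs,t,rt);print("ball",rs,rt,ball)
print("cap",tri(s,S(63,105),t,U(468,113)))
RS=[(38,43),(275,22),(277,158),(15,190)];RT=None
# roof corners top view: (528,27),(642,240),(488,363),(381,147)
for n,(a,b) in {"A":((38,43),(381,147)),"B":((275,22),(528,27)),"C":((277,158),(642,240)),"D":((15,190),(488,363))}.items(): print(n,onz(s,*S(*a),.393),onz(t,*U(*b),.393))
for q in [(380,147),(528,27),(642,240),(488,363)]: print("roofT",onz(t,*U(*q),.393))
for q in [(38,43),(275,22),(277,158),(15,190)]: print("roofS",onz(s,*S(*q),.393))
print("tray S front corners",[onz(s,*S(*q),.014) for q in[(137,508),(330,485),(327,340),(150,355)]])
print("tray T",[onz(t,*U(*q),.014) for q in[(733,396),(605,501)]])
print("foot S",onz(s,*S(172,420),.02))
# rim ellipses
print("rim S l/r/t/b",[onz(s,*N(*q),.15) for q in[(145,112),(334,115),(242,45),(232,180)]])
print("rim T",[onz(t,*M(*q),.15) for q in[(511,215),(688,215),(600,128),(600,333)]])
print("handle S",onz(s,*N(72,120),.142),[onz(s,*N(80,205),z) for z in(.107,.072)],[onz(s,*N(75,225),z) for z in(.107,.072)])
for q in[(545,68),(600,95),(748,163)]: print("hT",[onz(t,*M(*q),z)[:2] for z in(.144,.109,.074)])
E
```

```text
ball (np.float64(220.48781676413256), np.float64(321.08235867446393)) (np.float64(185.87736131934034), np.float64(218.06776611694153)) (array([0.5884, 0.2423, 0.1858]), np.float64(0.0018882591027873856))
cap (array([0.6819, 0.2602, 0.4026]), np.float64(0.002036814346814764))
A [0.7487 0.2169 0.393 ] [0.6602 0.3259 0.393 ]
B [0.6175 0.1191 0.393 ] [0.7404 0.224  0.393 ]
C [0.5387 0.2239 0.393 ] [0.6145 0.1244 0.393 ]
D [0.6662 0.3253 0.393 ] [0.5357 0.2303 0.393 ]
roofT [0.6602 0.3267 0.393 ]
roofT [0.7404 0.224  0.393 ]
roofT [0.6145 0.1244 0.393 ]
roofT [0.5357 0.2303 0.393 ]
roofS [0.7487 0.2169 0.393 ]
roofS [0.6175 0.1191 0.393 ]
roofS [0.5387 0.2239 0.393 ]
roofS [0.6662 0.3253 0.393 ]
tray S front corners [array([0.6555, 0.3365, 0.014 ]), array([0.5295, 0.2437, 0.014 ]), array([0.6138, 0.127 , 0.014 ]), array([0.7427, 0.2163, 0.014 ])]
tray T [array([0.6172, 0.1175, 0.014 ]), array([0.5301, 0.2343, 0.014 ])]
foot S [0.6798 0.261  0.02  ]
rim S l/r/t/b [array([ 0.5196, -0.1166,  0.15  ]), array([ 0.4619, -0.1469,  0.15  ]), array([ 0.5054, -0.1622,  0.15  ]), array([ 0.4786, -0.1025,  0.15  ])]
rim T [array([ 0.4892, -0.1023,  0.15  ]), array([ 0.4925, -0.1644,  0.15  ]), array([ 0.522 , -0.1318,  0.15  ]), array([ 0.449 , -0.1358,  0.15  ])]
handle S [ 0.5435 -0.1078  0.142 ] [array([ 0.5374, -0.1025,  0.107 ]), array([ 0.5531, -0.131 ,  0.072 ])] [array([ 0.5343, -0.0932,  0.107 ]), array([ 0.5499, -0.1214,  0.072 ])]
hT [array([ 0.5438, -0.1109]), array([ 0.5512, -0.1098]), array([ 0.5585, -0.1086])]
hT [array([ 0.5351, -0.131 ]), array([ 0.5422, -0.1304]), array([ 0.5493, -0.1297])]
hT [array([ 0.5133, -0.1848]), array([ 0.5199, -0.1855]), array([ 0.5264, -0.1861])]
```

Two views agree on everything needed:

| Item | Position | Notes |
|---|---|---|
| Nest axis | (0.491, -0.1325) | Top handle at azimuth ≈23.6°; its tip matches in both views (scene (314,245), top (312,243)) |
| Stand | (0.682, 0.2605) | Yaw ≈37.9° |
| Hook ball | z ≈0.186 | Puts the bar at z ≈0.175 |

Moving above the nest.

{"api": "play_rows", "payload": {
  "rows": [
    [1, 0.0437, -0.0363, 0, 0, 0, 0],
    [1, 0.0437, -0.0363, 0, 0, 0, 0],
    [1, 0.0437, -0.0363, 0, 0, 0, 0],
    [1, 0.0437, -0.0363, 0, 0, 0, 0],
    [1, 0.0437, -0.0363, 0, 0, 0, 0],
    [1, 0.0437, -0.0363, 0, 0, 0, 0],
    [1, 0.0437, -0.0363, 0, 0, 0, 0],
    [1, 0.0437, -0.0363, 0, 0, 0, 0],
    [1, 0.0437, -0.0363, 0, 0, 0, 0],
    [1, 0.0437, -0.0363, 0, 0, 0, 0],
    [1, 0.0437, -0.0363, 0, 0, 0, 0],
    [1, 0, 0, 0, 0, 0, 0]
  ],
  "newtons": 40
}}

```text
time: 1.6
eef_pos: [0.4743, -0.1673, 0.231]
orientation: [0.977, 0.214, 0.0, -0.001]
wrist_force: [-0.8, -0.5, 0.2]
grip_width: 0.0853
finger_force: 0.0
```

{"api": "play_rows", "payload": {
  "rows": [
    [1, 0.0395, -0.033, 0, 0, 0, 0],
    [1, 0, 0, 0, 0, 0, 0],
    [1, 0, 0, 0, 0, 0, 0]
  ]
}}

```text
time: 1.98
eef_pos: [0.4889, -0.1378, 0.2311]
orientation: [0.978, 0.21, -0.001, 0.0]
wrist_force: [-0.4, -0.1, 0.5]
grip_width: 0.0851
finger_force: 0.0
```

```bash
cat >> h.py <<'E'
def wrist():
    s=read_state(); c=eyes.capture("wrist"); T=np.eye(4); T[:3,:3]=R.from_quat(s["orientation"]).as_matrix(); T[:3,3]=s["eef_pos"]
    c["T"]=T@c["hand_eye"]; return c,s
E
python3 - <<'E'
from h import *
np.set_printoptions(precision=4,suppress=True)
c,s=wrist()
im=c["pixels"].copy()
print(s["eef_pos"],s["orientation"],{k:v for k,v in c.items() if k!="pixels"})
a=np.linspace(0,2*np.pi,60)
for p in proj(c,np.c_[.491+.031*np.cos(a),-.1325+.031*np.sin(a),a*0+.15]): cv2.circle(im,tuple(int(round(v)) for v in p),1,(0,0,255),-1)
cv2.imwrite("pics/w1.png",im)
import pickle;pickle.dump(c,open("w1.pkl","wb"))
E
```

```text
[ 0.4889 -0.1378  0.2311] [ 0.9778  0.2097 -0.0006  0.0003] {'fx': 336.6471615148002, 'fy': 336.6471615148002, 'cx': 319.47863716138374, 'cy': 242.08269011878403, 'hand_eye': array([[ 0.0004,  0.9511,  0.3088,  0.0797],
       [ 1.    , -0.0006,  0.0005,  0.0007],
       [ 0.0006,  0.3088, -0.9511, -0.1422],
       [ 0.    ,  0.    ,  0.    ,  1.    ]]), 'T': array([[ 0.4105,  0.8669,  0.2828,  0.562 ],
       [-0.9118,  0.3904,  0.1269, -0.1056],
       [-0.0004, -0.3099,  0.9508,  0.3732],
       [ 0.    ,  0.    ,  0.    ,  1.    ]])}
```

View pics/w1.png

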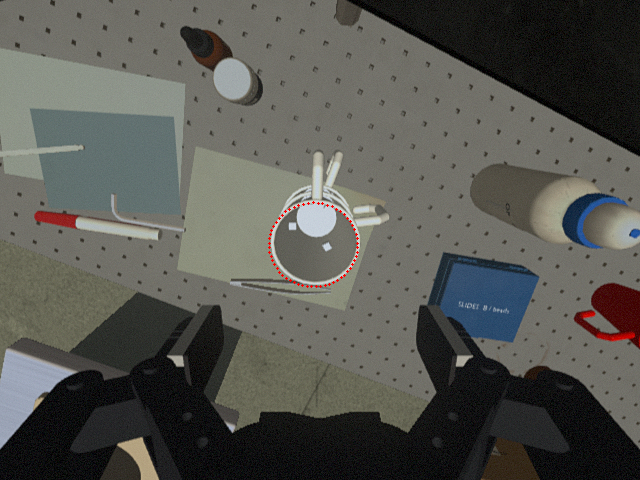

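```bash
python3 - <<'E'
from h import *
import pickle
c=pickle.load(open("w1.pkl","rb"))
for q in[(318,153),(318,197)]:
    p=onz(c,*q,.144)-[.491,-.1325,0];print(p,np.hypot(*p[:2]),np.degrees(np.arctan2(p[1],p[0])))
s=read_state();Rm=R.from_quat(s["orientation"]).as_matrix();print(np.array([.491,-.1325,.122])-s["eef_pos"],(np.array([.491,-.1325,.122])-s["eef_pos"])@Rm/.75, np.degrees(np.arctan2(Rm[1,0],Rm[0,0])))
E
```

```text
[0.05874583 0.02256638 0.144     ] 0.06293102266991576 21.013575060123287
[0.03207088 0.0106003  0.144     ] 0.033777326556898274 18.290133855982273
[ 0.00217338  0.00555881 -0.10916959] [ 0.00584169 -0.00562989  0.14555091] 24.166495339066937
```

The wrist view confirms the rim at (314,243), with the predicted circle on it. The top handle runs to (318,153), azimuth ≈21°. Descending.

{"api": "play_rows", "payload": {
  "rows": [
    [1, 0.0055, -0.0058, 0, 0, 0, 0.0085],
    [1, 0, 0, 0.036, 0, 0, 0],
    [1, 0, 0, 0.036, 0, 0, 0],
    [1, 0, 0, 0.036, 0, 0, 0],
    [1, 0, 0, 0.0365, 0, 0, 0],
    [1, 0, 0, 0, 0, 0, 0],
    [1, 0, 0, 0, 0, 0, 0]
  ]
}}

```text
time: 2.9
eef_pos: [0.4919, -0.1318, 0.1237]
orientation: [0.983, 0.183, 0.0, 0.0]
wrist_force: [-0.0, -0.6, 0.0]
grip_width: 0.0853
finger_force: 0.0
```

{"api": "play_rows", "payload": {
  "rows": [
    [0.6, 0, 0, 0, 0, 0, 0],
    [0.6, 0, 0, 0, 0, 0, 0],
    [0.4, 0, 0, 0, 0, 0, 0],
    [0.4, 0, 0, 0, 0, 0, 0],
    [0.4, 0, 0, 0, 0, 0, 0],
    [0.4, 0, 0, 0, 0, 0, 0]
  ],
  "newtons": 40
}}

```text
time: 3.65
eef_pos: [0.4926, -0.1311, 0.1243]
orientation: [0.983, 0.184, 0.001, 0.001]
wrist_force: [0.1, -0.5, 4.1]
grip_width: 0.0585
finger_force: 41.5
```

```bash
python3 - <<'E'
from h import *
c,s=wrist();print(s["eef_pos"],s["grip_width"],s["finger_force"]);cv2.imwrite("pics/w2.png",c["pixels"])
E
```

```text
[ 0.49258909 -0.13106401  0.12428793] 0.05851467781009037 41.5336895789369
```

View pics/w2.png

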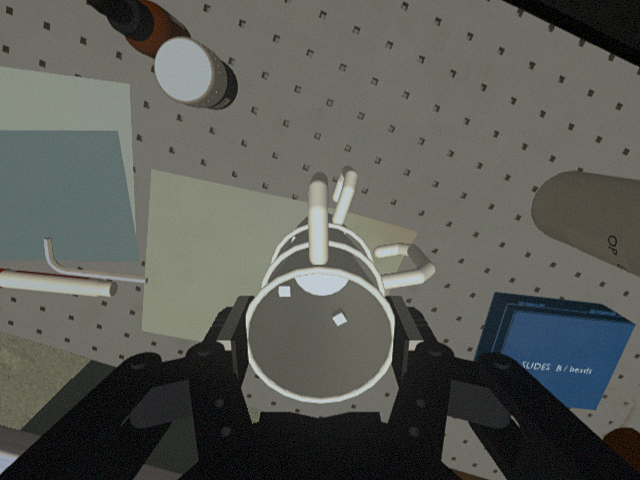

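The wrist view shows the fingers closed on the top beaker's rim at (248,335) and (393,335), with its handle straight ahead at (318,180). Lifting.

{"api": "play_rows", "payload": {
  "rows": [
    [0.4, 0, 0, -0.01, 0, 0, 0],
    [0.4, 0, 0, -0.02, 0, 0, 0],
    [0.4, 0, 0, -0.03, 0, 0, 0],
    [0.4, 0, 0, -0.03, 0, 0, 0],
    [0.4, 0, 0, -0.03, 0, 0, 0],
    [0.4, 0, 0, -0.03, 0, 0, 0],
    [0.4, 0, 0, 0, 0, 0, 0],
    [0.4, 0, 0, 0, 0, 0, 0]
  ]
}}

```text
time: 4.7
eef_pos: [0.4911, -0.1307, 0.2352]
orientation: [0.983, 0.184, -0.0, -0.0]
wrist_force: [0.0, -0.1, -0.8]
grip_width: 0.0588
finger_force: 43.1
```

```bash
python3 - <<'E'
from h import *
c,s=wrist();cv2.imwrite("pics/w3.png",c["pixels"]);print(s["eef_pos"],s["orientation"],s["grip_width"],s["finger_force"],s["joint_pos"])
t=eyes.capture("scene");cv2.imwrite("pics/s3.png",np.hstack([cv2.resize(t["pixels"][180:330,260:400],(560,600)),cv2.resize(c["pixels"],(240,180))[:180].repeat(1,0) if 0 else np.vstack([cv2.resize(c["pixels"][120:480,160:480],(240,270)),np.zeros((330,240,3),np.uint8)])]))
E
```

```text
[ 0.49111126 -0.13071301  0.23516502] [ 9.82892751e-01  1.84178526e-01 -3.01065042e-04 -1.39903202e-04] 0.05883049331536564 43.12596110306913 [ 0.19216939  0.42170691  0.01792432  1.90239373 -0.01008825  0.81824082
 -0.98490019]
```

View pics/s3.png

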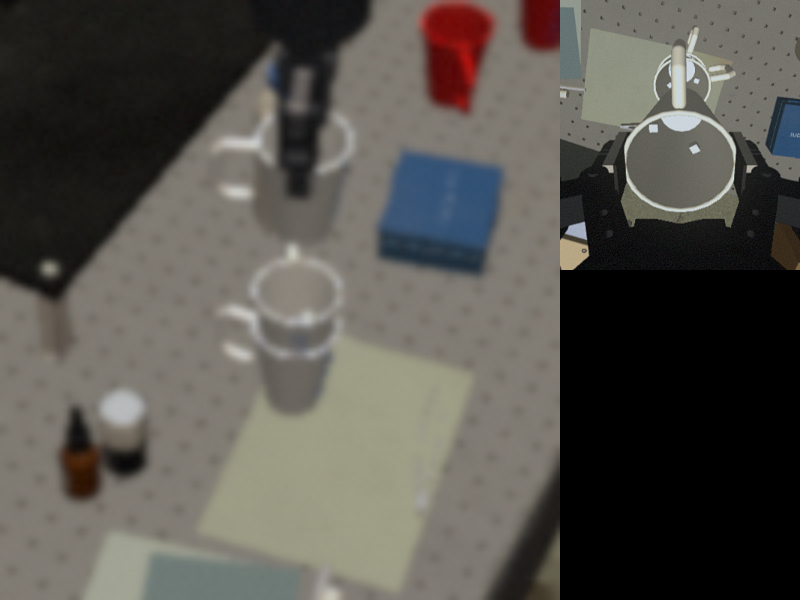

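The scene crop shows the top beaker lifted (handle at left) with the other two still nested on the worktop. Next I lean and yaw the tool, and work out the standoff.

{"api": "play_rows", "payload": {
  "rows": [
    [0.4, 0, 0, -0.02, 0, 0, -0.0155],
    [0.4, 0, 0, -0.02, 0, 0, -0.0155],
    [0.4, 0, 0, 0, 0, 0, -0.0155],
    [0.4, 0, 0, 0, 0, 0.0176, 0],
    [0.4, 0, 0, 0, 0, 0.0176, 0],
    [0.4, 0, 0, 0, 0, 0.0176, 0],
    [0.4, 0, 0, 0, 0, 0.0176, 0],
    [0.4, 0, 0, 0, 0, 0.0176, 0],
    [0.4, 0, 0, 0, 0, 0.0176, 0],
    [0.4, 0, 0, 0, 0, 0, 0],
    [0.4, 0, 0, 0, 0, 0, 0]
  ]
}}

```text
time: 6.18
eef_pos: [0.4919, -0.1305, 0.2654]
orientation: [0.894, 0.308, 0.307, -0.106]
wrist_force: [-0.6, 0.6, -1.1]
grip_width: 0.0587
finger_force: 43.3
```

```bash
cat >> h.py <<'E'
YAW=37.9; ROD=np.array([.682,.2605,0])
def stand():
    a=np.radians(YAW); return np.array([[np.cos(a),-np.sin(a),0],[np.sin(a),np.cos(a),0],[0,0,1.]])
def goal(ps,ptool,th):  # TCP pose putting tool point ptool at stand point ps, lean th
    S=stand();t=np.radians(th);ex,ey,ez=S.T
    Rm=np.c_[np.cos(t)*ex+np.sin(t)*ez,-ey,np.sin(t)*ex-np.cos(t)*ez]
    return ROD+S@np.array(ps)-Rm@np.array(ptool),Rm
def delta(P,Rm):
    s=read_state();A=R.from_quat(s["orientation"]).as_matrix()
    return np.round((P-s["eef_pos"])@A/.75,4),np.round(R.from_matrix(A.T@Rm).as_rotvec()/(2*np.pi),4)
E
python3 - <<'E'
from h import *
np.set_printoptions(precision=4,suppress=True)
s=read_state();print(s["eef_pos"],s["finger_force"],s["joint_pos"])
# beaker in the tool, from w2
c=dict(eyes.capture("wrist"));cv2.imwrite("pics/w4.png",c["pixels"]);c["T"]=c["hand_eye"]
im=c["pixels"]
for q in[(248,335),(393,335),(320,403)]: print("rim",onz(c,*q,-.0257))
for q in[(318,182),(320,262)]: print("handle",onz(c,*q,-.0257+.006))
for y in(90,60): 
  P,Rm=goal([-.085,y/1e3,.175+.0065],[.0415,0,.0073],38);print(y,P,delta(P,Rm))
E
```

```text
[ 0.4919 -0.1305  0.2654] 43.33810868454748 [ 1.0477  0.4144 -0.5795  2.1667 -0.8588  0.5241  0.3642]
rim [ 0.0024 -0.0279 -0.0257]
rim [ 0.0025  0.03   -0.0257]
rim [-0.0314  0.0009 -0.0257]
handle [ 0.0623  0.0001 -0.0197]
handle [ 0.0313  0.0009 -0.0197]
90 [0.5303 0.2565 0.1617] (array([ 0.1967, -0.3742,  0.3292]), array([-0.0003,  0.0001,  0.0005]))
60 [0.5487 0.2328 0.1617] (array([ 0.1966, -0.3342,  0.3292]), array([-0.0003,  0.0001,  0.0005]))
```

View pics/w4.png

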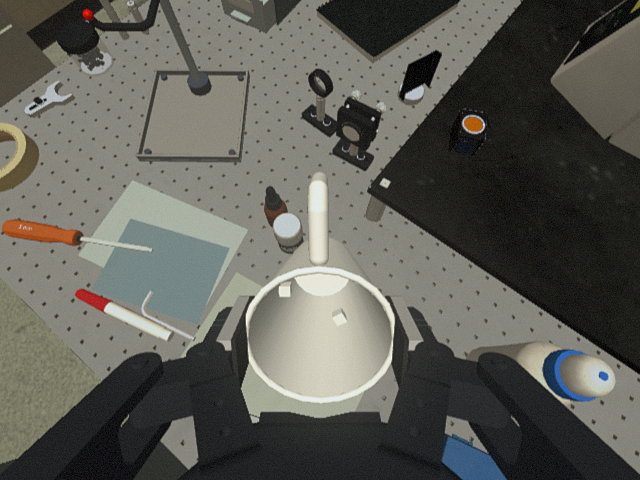

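The beaker sits centred in the grip and its handle tip is where predicted, at (318,178). The hook's red ball shows at (88,15). Moving to a point in front of the stand.

{"api": "play_rows", "payload": {
  "rows": [
    [0.4, 0.0195, -0.0468, 0.0287, 0, 0, 0],
    [0.4, 0.0195, -0.0468, 0.0287, 0, 0, 0],
    [0.4, 0.0195, -0.0468, 0.0287, 0, 0, 0],
    [0.4, 0.0195, -0.0468, 0.0287, 0, 0, 0],
    [0.4, 0.0195, -0.0468, 0.0287, 0, 0, 0],
    [0.4, 0.0195, -0.0468, 0.0287, 0, 0, 0],
    [0.4, 0.0195, -0.0468, 0.0287, 0, 0, 0],
    [0.4, 0.0195, -0.0468, 0.0287, 0, 0, 0],
    [0.4, 0, 0, 0, 0, 0, 0],
    [0.4, 0, 0, 0, 0, 0, 0]
  ]
}}

```text
time: 7.48
eef_pos: [0.4849, 0.1803, 0.2739]
orientation: [0.901, 0.324, 0.261, -0.123]
wrist_force: [-0.2, -0.2, -0.7]
grip_width: 0.059
finger_force: 43.9
```

```bash
python3 - <<'E'
from h import *
import pickle
np.set_printoptions(precision=4,suppress=True)
c,s=wrist();pickle.dump((c,s),open("w5.pkl","wb"));im=c["pixels"].copy()
S=stand()
for q in[(-.085,.043,.186),(-.085,.037,.175),(-.085,-.005,.175)]:
    p=proj(c,ROD+S@np.array(q));print(p);cv2.circle(im,tuple(int(round(v)) for v in p),2,(0,255,0),-1)
cv2.imwrite("pics/w5.png",im)
P,Rm=goal([-.085,.09,.1815],[.0415,0,.0073],38);print(s["eef_pos"],s["finger_force"],P,delta(P,Rm),s["joint_pos"])
E
```

```text
[349.0818 168.3443]
[355.7816 174.6367]
[406.0648 175.4554]
[0.4849 0.1803 0.2739] 43.94822385147563 [0.5303 0.2565 0.1617] (array([ 0.0111, -0.0324,  0.1882]), array([-0.0107,  0.0131,  0.0004])) [ 0.0805  0.251  -0.3494  2.2883 -1.0983  0.233  -0.0845]
```

View pics/w5.png

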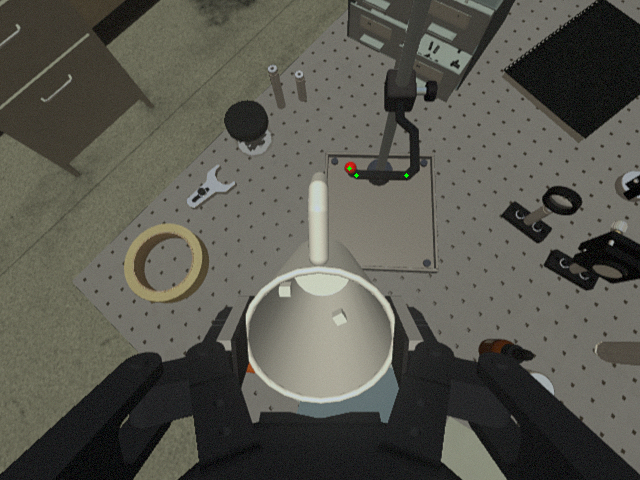

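The wrist view shows the hook just as predicted: ball at (350,168), bar along row 175. The arm is near the limits of joints 5 and 6, so I use a smaller lean of 33° and go forward.

```bash
python3 - <<'E'
from h import *
np.set_printoptions(precision=4,suppress=True)
for th in(30,33):
  P,Rm=goal([-.085,.09,.1815],[.0415,0,.0073],th);print(th,P,delta(P,Rm))
E
```

```text
30 [0.5284 0.255  0.1671] (array([ 0.0124, -0.0329,  0.1805]), array([-0.0106, -0.0091,  0.0011]))
33 [0.529  0.2555 0.165 ] (array([ 0.0118, -0.0327,  0.1834]), array([-0.0106, -0.0008,  0.0008]))
```

{"api": "play_rows", "payload": {
  "rows": [
    [0.4, 0.002, -0.006, 0.03, 0, 0, 0],
    [0.4, 0.002, -0.006, 0.03, 0, 0, 0],
    [0.4, 0.002, -0.006, 0.03, -0.003, 0, 0],
    [0.4, 0.002, -0.006, 0.03, -0.004, 0, 0],
    [0.4, 0, -0.006, 0, -0.0035, 0, 0],
    [0.4, 0, 0, 0, 0, 0, 0],
    [0.4, 0, 0, 0, 0, 0, 0]
  ]
}}

```text
time: 8.4
eef_pos: [0.5238, 0.226, 0.2421]
orientation: [0.912, 0.319, 0.239, -0.095]
wrist_force: [0.3, -0.3, -0.3]
grip_width: 0.0588
finger_force: 43.9
```

```bash
python3 - <<'E'
from h import *
np.set_printoptions(precision=4,suppress=True)
s=read_state();print(s["joint_pos"],s["eef_pos"])
for th in(33,38,42):
  P,Rm=goal([-.085,.09,.1815],[.0415,0,.0073],th);print(th,P,delta(P,Rm))
E
```

```text
[-0.4017  0.351   0.0723  2.1932 -1.0991  0.2331 -0.2012] [0.5238 0.226  0.2421]
33 [0.529  0.2555 0.165 ] (array([-0.0251, -0.0242,  0.1046]), array([-0.0042,  0.009 ,  0.0007]))
38 [0.5303 0.2565 0.1617] (array([-0.0255, -0.0241,  0.1095]), array([-0.0042,  0.0229,  0.0006]))
42 [0.5315 0.2574 0.1592] (array([-0.0255, -0.024 ,  0.1134]), array([-0.0042,  0.034 ,  0.0004]))
```

Joints 5 and 6 sit on their limits because the forearm is nearly in line with the tool. I'll fit a quick kinematic model from the recorded states to find a feasible posture.

```bash
cat > kin.py <<'E'
import numpy as np, itertools
from scipy.optimize import least_squares
from scipy.spatial.transform import Rotation as R
J=np.array([[1.08122118,.62921186,.03848916,1.51830525,-.02701219,.99630037,-.02000383],[.19216939,.42170691,.01792432,1.90239373,-.01008825,.81824082,-.98490019],
[1.0477,.4144,-.5795,2.1667,-.8588,.5241,.3642],[.0805,.251,-.3494,2.2883,-1.0983,.233,-.0845],[-.4017,.351,.0723,2.1932,-1.0991,.2331,-.2012]])
P=np.array([[.26705,-.59197,.2305],[.49111,-.13071,.23517],[.4919,-.1305,.2654],[.4849,.1803,.2739],[.5238,.226,.2421]])
Q=np.array([[.97764,.210282,-.000195,-.00083],[.982893,.184179,-.0003,-.00014],[.894,.308,.307,-.106],[.901,.324,.261,-.123],[.912,.319,.239,-.095]])
def fk(q,p,s):
    d1,L1,a4,L2,a6,L3,off1,off7=p
    rz=lambda a:R.from_euler('z',a);ry=lambda a:R.from_euler('y',a)
    A=rz(s[0]*q[0]+off1);x=np.array([0,0,d1.item() if hasattr(d1,'item') else d1])
    A=A*ry(q[1])*rz(s[1]*q[2]);x=x+A.apply([a4,0,L1]);A=A*ry(q[3]);x=x+A.apply([-a4,0,L2])
    A=A*rz(s[2]*q[4])*ry(q[5]);x=x+A.apply([a6,0,L3]);A=A*rz(s[3]*q[6]+off7);return x,A
def res(p,s): return np.concatenate([np.r_[fk(q,p,s)[0]-x,.3*(fk(q,p,s)[1].inv()*R.from_quat(o)).as_rotvec()] for q,x,o in zip(J,P,Q)])
def fit():
    best=None
    for s in itertools.product([1,-1],repeat=4):
      for o in(0,np.pi/2,np.pi,-np.pi/2):
        r=least_squares(res,[.35,.35,0,.35,.0,.25,-.07,o],args=(s,))
        if best is None or r.cost<best[0]: best=(r.cost,r.x,s)
    return best
E
python3 - <<'E'
from kin import *
import pickle
b=fit();print(b[0],b[1].round(4),b[2]);print(np.abs(res(b[1],b[2])).reshape(5,6).round(4));pickle.dump(b,open("kin.pkl","wb"))
E
```

```text
0.00014427315162038456 [ 0.3334  0.5632 -0.0063  0.3854 -0.0048  0.3473 -0.0419  1.5331] (-1, -1, -1, -1)
[[0.001  0.0003 0.0006 0.     0.     0.0013]
 [0.0003 0.007  0.0008 0.     0.     0.0013]
 [0.0065 0.003  0.0018 0.0078 0.0001 0.0012]
 [0.0008 0.0007 0.0001 0.0069 0.0003 0.0007]
 [0.0046 0.0021 0.0006 0.0064 0.     0.0006]]
```

```bash
python3 - <<'E'
from kin import *
import pickle
from h import goal,read_state
np.set_printoptions(precision=3,suppress=True)
_,p,s=pickle.load(open("kin.pkl","rb"))
lo=np.array([-3.06,-.37,-1.25,.18,-1.1,.23,-2.94]);hi=np.array([3.06,2.12,1.32,2.47,4.24,1.98,2.94])
q0=read_state()["joint_pos"];rng=np.random.default_rng(0)
def ik(P,A,q,w=1e-3,ref=None):
    ref=q if ref is None else ref
    f=lambda q:np.r_[(fk(q,p,s)[0]-P)*5,(fk(q,p,s)[1].inv()*A).as_rotvec(),w*(q-ref)]
    r=least_squares(f,np.clip(q,lo+.02,hi-.02),bounds=(lo,hi),max_nfev=60);e=f(r.x)[:6];return r.x,np.abs(e).max()
for th in(20,25,30,35,40):
  for y,ps,pt in((90,.1815,[.0415,0,.0073]),(16,.179,[.045,0,-.0112])):
    P,Rm=goal([-.085,y/1e3,ps],pt,th);A=R.from_matrix(Rm)
    q,e=ik(P,A,q0);print(th,y,"near",q,round(e,4))
    S=[]
    for k in range(25):
        q,e=ik(P,A,rng.uniform(lo,hi),1e-4)
        if e<2e-3: S.append(np.r_[q,np.minimum(q-lo,hi-q).min()])
    S.sort(key=lambda v:-v[7])
    for v in S[:3]: print("    ",v)
E
```

```text
20 90 near [-0.677  0.524  0.333  2.076 -0.883  0.342 -0.511] 0.0
     [ 0.067  0.611 -0.745  2.075  1.001  0.398 -2.315  0.168]
     [ 0.248  0.763 -1.101  2.073  1.266  0.655 -2.546  0.149]
     [-0.693  0.527  0.357  2.076 -0.907  0.352 -0.488  0.122]
20 16 near [-0.48   0.582  0.262  2.024 -0.92   0.359 -0.347] 0.0
     [ 0.245  0.717 -0.837  2.023  1.082  0.45  -2.231  0.22 ]
     [-0.478  0.582  0.258  2.024 -0.915  0.357 -0.351  0.127]
     [-0.477  0.582  0.257  2.024 -0.914  0.356 -0.352  0.126]
25 90 near [-0.553  0.511  0.175  2.13  -1.1    0.23  -0.274] 0.0213
     [ 0.036  0.589 -0.657  2.15   1.329  0.25  -2.63   0.02 ]
     [ 0.015  0.581 -0.624  2.15   1.305  0.23  -2.609  0.   ]
     [ 0.015  0.581 -0.624  2.15   1.305  0.23  -2.609  0.   ]
25 16 near [-0.319  0.574  0.054  2.076 -1.1    0.23  -0.134] 0.0147
     [ 0.346  0.791 -0.984  2.089  1.45   0.478 -2.55   0.248]
     [ 0.358  0.804 -1.01   2.089  1.46   0.501 -2.556  0.24 ]
     [ 0.292  0.74  -0.873  2.09   1.402  0.386 -2.519  0.156]
30 90 near [-0.488  0.511  0.11   2.124 -1.1    0.23  -0.253] 0.0972
30 16
[... 583 characters left out ...]
 [-0.363  0.617  0.183  2.211  4.134  0.438  0.94   0.106]
     [ 0.268  0.736 -0.747  2.208  2.438  0.297  2.779  0.067]
     [-0.142  0.614 -0.135  2.208  3.837  0.295  1.279  0.065]
40 90 near [-0.317  0.521 -0.058  2.111 -1.1    0.23  -0.188] 0.2412
     [-0.11   0.609 -0.373  2.35   3.178  0.45   1.851  0.12 ]
     [-0.414  0.581  0.058  2.352  3.641  0.519  1.334  0.118]
     [-0.515  0.589  0.202  2.353  3.758  0.564  1.2    0.117]
40 16 near [-0.027  0.616 -0.238  2.05  -1.1    0.23  -0.01 ] 0.1986
     [-0.225  0.645  0.019  2.266  3.835  0.513  1.29   0.204]
     [ 0.31   0.792 -0.789  2.264  2.71   0.423  2.562  0.193]
     [ 0.273  0.767 -0.724  2.264  2.817  0.403  2.441  0.173]
```

```bash
cat > sim.py <<'E'
from kin import *
import pickle
from h import goal,read_state
np.set_printoptions(precision=3,suppress=True)
_,p,s=pickle.load(open("kin.pkl","rb"))
lo=np.array([-3.06,-.37,-1.25,.18,-1.1,.23,-2.94]);hi=np.array([3.06,2.12,1.32,2.47,4.24,1.98,2.94])
def ik(P,A,q,w=.02):
    f=lambda x:np.r_[(fk(x,p,s)[0]-P)*5,(fk(x,p,s)[1].inv()*A).as_rotvec(),w*(x-q)]
    r=least_squares(f,np.clip(q,lo+.003,hi-.003),bounds=(lo,hi),max_nfev=40);return r.x,np.abs(f(r.x)[:6]).max()
def ori(yaw,al,th): # tool x heading yaw, swung so that tool z leans th toward azimuth al (deg)
    D=R.from_matrix(np.diag([1.,-1,-1])); a=np.radians(al)
    return R.from_rotvec(-np.radians(th)*np.array([-np.sin(a),np.cos(a),0]))*R.from_euler('z',yaw,degrees=True)*D
E
python3 - <<'E'
from sim import *
P1,Rm=goal([-.155,.09,.2215],[.0415,0,.0073],38);print("check",(ori(37.9,37.9,38).inv()*R.from_matrix(Rm)).magnitude())
P2=goal([-.085,.09,.1815],[.0415,0,.0073],38)[0];P3=goal([-.085,.016,.1815],[.0415,0,.0073],38)[0]
for al0 in(-60,-90):
  for F in([.48,-.10,.32],[.55,-.12,.30]):
    q=read_state()["joint_pos"];Pc=read_state()["eef_pos"];Ac=R.from_quat(read_state()["orientation"]);F=np.array(F)
    way=[("down",F,(37.9,al0,0))]+[("lean",F,(37.9,al0,t)) for t in(10,20,30,38)]+[("az",F,(37.9,a,38)) for a in range(al0+15,38,15)]+[("fin",F,(37.9,37.9,38)),("P1",P1,(37.9,37.9,38)),("P2",P2,(37.9,37.9,38)),("P3",P3,(37.9,37.9,38))]
    print("==",al0,F)
    for n,P,o in way:
        A=ori(*o);rv=(Ac.inv()*A).as_rotvec();k=8 if n in("down","P1") else 4;mx=0;me=0
        for i in range(1,k+1):
            qn,e=ik(Pc+(P-Pc)*i/k,Ac*R.from_rotvec(rv*i/k),q);mx=max(mx,abs(qn-q).max());me=max(me,e);q=qn
        Pc,Ac=P,A;print(n,o,q,"step",round(mx,2),"err",round(me,3))
E
```

```text
check 1.249000902703301e-16
== -60 [ 0.48 -0.1   0.32]
down (37.9, -60, 0) [-0.289  0.345  0.616  1.82  -0.228  1.048 -0.491] step 0.23 err 0.001
lean (37.9, -60, 10) [-0.455  0.296  0.675  1.915 -0.073  0.874 -0.674] step 0.05 err 0.0
lean (37.9, -60, 20) [-0.655  0.277  0.772  2.01   0.129  0.722 -0.916] step 0.07 err 0.0
lean (37.9, -60, 30) [-0.891  0.31   0.933  2.102  0.35   0.595 -1.188] step 0.07 err 0.0
lean (37.9, -60, 38) [-1.075  0.395  1.098  2.172  0.487  0.493 -1.375] step 0.05 err 0.0
az (37.9, -45, 38) [-1.118  0.322  1.191  2.277  0.543  0.28  -1.417] step 0.06 err 0.0
az (37.9, -30, 38) [-0.683  0.13   0.71   2.345  1.129  0.23  -1.964] step 0.23 err 0.002
az (37.9, -15, 38) [ 1.084  0.145 -1.074  2.377  1.448  0.23  -2.214] step 0.56 err 0.006
az (37.9, 0, 38) [ 1.295  0.238 -1.25   2.307  0.828  0.23  -1.557] step 0.52 err 0.079
az (37.9, 15, 38) [ 1.183  0.185 -0.844  2.31  -0.997  0.316  0.381] step 1.16 err 0.056
az (37.9, 30, 38) [ 1.174  0.256 -0.758  2.217 -0.839  0.525  0.255] step 0.06 err 0.0
fin (37.9, 37.9, 38) [ 1.153  0.296 -0.716  2.159 -0.757  0.62
[... 4071 characters left out ...]
38) [ 0.663  0.268 -0.632  2.262  1.612  0.23  -2.337] step 0.23 err 0.001
az (37.9, 0, 38) [ 1.129  0.411 -1.111  2.248  1.478  0.23  -2.119] step 0.16 err 0.0
az (37.9, 15, 38) [ 1.287  0.539 -1.25   2.192  0.905  0.231 -1.493] step 0.2 err 0.001
az (37.9, 30, 38) [ 1.325  0.618 -1.25   2.096  0.297  0.349 -0.872] step 0.22 err 0.001
fin (37.9, 37.9, 38) [ 1.325  0.665 -1.25   2.033  0.191  0.457 -0.772] step 0.03 err 0.0
P1 (37.9, 37.9, 38) [ 0.524  0.708 -1.25   2.345  1.774  0.474 -2.94 ] step 0.68 err 0.095
P2 (37.9, 37.9, 38) [ 0.4    0.918 -1.25   2.233  1.859  0.653 -2.94 ] step 0.06 err 0.094
P3 (37.9, 37.9, 38) [ 0.533  0.968 -1.25   2.234  1.994  0.638 -2.94 ] step 0.04 err 0.068
```

```bash
cat > scan.py <<'E'
from sim import *
P1=goal([-.155,.09,.2215],[.0415,0,.0073],38)[0]
P2=goal([-.085,.09,.1815],[.0415,0,.0073],38)[0];P3=goal([-.085,.016,.1815],[.0415,0,.0073],38)[0]
st=read_state();out=[]
def run(F,al0,TH,yaw0,fin=38,log=False,q=None):
    q=st["joint_pos"];Pc=st["eef_pos"];Ac=R.from_quat(st["orientation"]);F=np.array(F);MX=0;ME=0
    way=[("down",F,(yaw0,al0,0))]+[("lean",F,(yaw0,al0,t)) for t in np.linspace(0,TH,4)[1:]]+[("az",F,(yaw0+(37.9-yaw0)*u,al0+(37.9-al0)*u,TH)) for u in np.linspace(0,1,8)[1:]]+[("fin",F,(37.9,37.9,fin)),("P1",P1,(37.9,37.9,fin)),("P2",P2,(37.9,37.9,fin)),("P3",P3,(37.9,37.9,fin))]
    for n,P,o in way:
        A=ori(*o);rv=(Ac.inv()*A).as_rotvec();k=6 if n in("down","P1") else 3;mx=me=0
        for i in range(1,k+1):
            qn,e=ik(Pc+(P-Pc)*i/k,Ac*R.from_rotvec(rv*i/k),q);mx=max(mx,abs(qn-q).max());me=max(me,e);q=qn
        Pc,Ac=P,A;MX=max(MX,mx);ME=max(ME,me)
        if log: print(n,np.round(o,0),q,"step",round(mx,2),"err",round(me,3))
    return MX,ME,e,q
E
cat > go.py <<'E'
from scan import *
from multiprocessing import Pool
def f(a):
    return a,run(*a)
if __name__=="__main__":
    L=[((x,y,z),al,TH,yw) for x,y in((.42,-.1),(.42,.05),(.38,.15)) for z in(.3,.4) for al in(-60,-90) for TH in(45,60) for yw in(37.9,0)]
    with Pool() as pl: o=pl.map(f,L)
    o.sort(key=lambda v:v[1][1])
    for a,r in o[:8]: print(a,[round(x,3) for x in r[:3]],r[3])
E
nproc; time timeout 500 python3 go.py
```

```text
4
((0.42, 0.05, 0.4), -90, 45, 0) [np.float64(1.759), np.float64(0.214), np.float64(0.162)] [-0.057  0.563 -0.204  2.079 -1.1    0.23  -0.035]
((0.38, 0.15, 0.4), -60, 45, 37.9) [np.float64(1.639), np.float64(0.214), np.float64(0.162)] [-0.057  0.563 -0.204  2.079 -1.1    0.23  -0.035]
((0.38, 0.15, 0.4), -90, 45, 37.9) [np.float64(1.639), np.float64(0.214), np.float64(0.162)] [-0.057  0.563 -0.204  2.079 -1.1    0.23  -0.035]
((0.42, 0.05, 0.4), -60, 45, 37.9) [np.float64(1.759), np.float64(0.214), np.float64(0.162)] [-0.057  0.563 -0.204  2.079 -1.1    0.23  -0.035]
((0.42, 0.05, 0.4), -90, 45, 37.9) [np.float64(1.759), np.float64(0.214), np.float64(0.162)] [-0.057  0.563 -0.204  2.079 -1.1    0.23  -0.035]
((0.38, 0.15, 0.4), -90, 60, 37.9) [np.float64(2.621), np.float64(0.214), np.float64(0.162)] [-0.057  0.563 -0.204  2.079 -1.1    0.23  -0.035]
((0.42, 0.05, 0.4), -60, 45, 0) [np.float64(1.759), np.float64(0.214), np.float64(0.162)] [-0.057  0.563 -0.204  2.079 -1.1    0.23  -0.035]
((0.38, 0.15, 0.4), -60, 45, 0) [np.float64(1.639), np.float64(0.214), np.float64(0.162)] [-0.057  0.563 -0.204  2.079 -1.1    0.23  -0.035]
real	0m9.370s
user	0m34.144s
sys	0m0.184s
```

```bash
cat > skew.py <<'E'
from sim import *
from h import stand,ROD
def gskew(ps,pt,al,th):
    S=stand();a,t=np.radians([al,th]);z=np.array([np.sin(t)*np.cos(a),np.sin(t)*np.sin(a),-np.cos(t)])
    y=-S[:,1];y=y-z*(y@z);y/=np.linalg.norm(y);Rm=np.c_[np.cross(y,z),y,z]
    return ROD+S@np.array(ps)-Rm@np.array(pt),Rm
E
python3 - <<'E'
from skew import *
q0=read_state()["joint_pos"]
for th in(25,30,35):
  for al in(50,60,70,80,90):
    r=[]
    for y,z,pt in((.09,.1815,[.0415,0,.0073]),(.016,.1815,[.0415,0,.0073]),(.016,.179,[.045,0,-.0112])):
      P,Rm=gskew([-.085,y,z],pt,al,th);q=q0
      for k in range(4): q,e=ik(P,R.from_matrix(Rm),q,.01)
      r.append((round(e,3),q))
    cam=stand().T@(P+Rm@np.array([.085,0,-.17])-ROD)
    edge=None
    ax=stand().T@Rm[:,2]; o=stand().T@(P-ROD); t=(.39-o[2])/-ax[2]; at=o-ax*t
    print(th,al,"tilt",round(np.degrees(np.arcsin(np.sin(np.radians(th))*np.sin(np.radians(al-37.9)))),1),[x[0] for x in r],r[0][1],r[2][1],"cam",cam,"axis@.39",at[:2])
E
```

```text
25 50 tilt 5.1 [np.float64(0.0), np.float64(0.0), np.float64(0.0)] [-0.391  0.517  0.035  2.121 -1.1    0.271 -0.211] [-0.255  0.587  0.039  2.052 -1.096  0.331 -0.091] cam [-0.114  0.002  0.34 ] axis@.39 [-0.231 -0.006]
25 60 tilt 9.1 [np.float64(0.0), np.float64(0.0), np.float64(0.0)] [-0.373  0.532  0.076  2.081 -1.043  0.394 -0.234] [-0.247  0.603  0.08   2.008 -1.022  0.453 -0.141] cam [-0.11  -0.009  0.339] axis@.39 [-0.225 -0.024]
25 70 tilt 13.0 [np.float64(0.0), np.float64(0.0), np.float64(0.0)] [-0.359  0.55   0.108  2.031 -0.969  0.514 -0.287] [-0.242  0.621  0.115  1.954 -0.946  0.573 -0.204] cam [-0.105 -0.02   0.338] axis@.39 [-0.217 -0.04 ]
25 80 tilt 16.5 [np.float64(0.0), np.float64(0.0), np.float64(0.0)] [-0.352  0.572  0.138  1.972 -0.895  0.632 -0.352] [-0.244  0.643  0.148  1.894 -0.873  0.689 -0.275] cam [-0.097 -0.029  0.336] axis@.39 [-0.206 -0.055]
25 90 tilt 19.5 [np.float64(0.0), np.float64(0.0), np.float64(0.0)] [-0.354  0.596  0.167  1.907 -0.826  0.746 -0.426] [-0.251  0.666  0.177  1.829 -0.806  0.801 -0.352] cam [-0.088 -0.037  0.334] axis@.39 [-0.192 
[... 1543 characters left out ...]
8  0.331] axis@.39 [-0.276 -0.046]
35 70 tilt 17.7 [np.float64(0.0), np.float64(0.0), np.float64(0.0)] [ 0.147  0.642 -0.505  2.119 -1.1    0.253  0.009] [ 0.108  0.679 -0.284  2.021 -1.1    0.429  0.098] cam [-0.128 -0.032  0.329] axis@.39 [-0.262 -0.071]
35 80 tilt 22.6 [np.float64(0.0), np.float64(0.0), np.float64(0.0)] [-0.081  0.617 -0.12   2.037 -1.1    0.58  -0.009] [-0.047  0.686 -0.019  1.938 -1.056  0.688  0.03 ] cam [-0.117 -0.045  0.328] axis@.39 [-0.245 -0.093]
35 90 tilt 26.9 [np.float64(0.0), np.float64(0.0), np.float64(0.0)] [-0.152  0.641  0.009  1.948 -0.989  0.759 -0.14 ] [-0.074  0.712  0.036  1.85  -0.933  0.83  -0.116] cam [-0.104 -0.056  0.325] axis@.39 [-0.225 -0.11 ]
```

```bash
python3 - <<'E'
from skew import *
from h import delta
s_=read_state();A=R.from_quat(s_["orientation"]).as_matrix()
print("opening now(stand)",stand().T@(s_["eef_pos"]+A@np.array([.0415,0,.0073])-ROD))
P,Rm=gskew([-.085,.09,.1815],[.0415,0,.0073],65,27);print(P,delta(P,Rm))
E
```

```text
opening now(stand) [-0.106  0.07   0.256]
[0.528 0.253 0.171] (array([-0.024, -0.022,  0.097]), array([ 0.029, -0.015,  0.003]))
```

{"api": "play_rows", "payload": {
  "rows": [
    [0.4, 0, -0.015, 0, 0.01, -0.005, 0.001],
    [0.4, 0, -0.012, 0, 0.01, -0.005, 0.001],
    [0.4, 0, 0, 0, 0.009, -0.005, 0.001],
    [0.4, 0, 0, 0, 0, 0, 0],
    [0.4, 0, 0, 0, 0, 0, 0]
  ]
}}

```text
time: 9.02
eef_pos: [0.5102, 0.2424, 0.2428]
orientation: [0.913, 0.336, 0.165, -0.164]
wrist_force: [-0.3, 0.6, -0.4]
grip_width: 0.0589
finger_force: 43.9
```

```bash
cat > st.py <<'E'
from skew import *
from h import delta
import sys
x,y,z,px,pz=map(float,sys.argv[1:6])
s_=read_state();A=R.from_quat(s_["orientation"]).as_matrix();S=stand()
f=lambda p:S.T@(s_["eef_pos"]+A@np.array(p)-ROD)
print("open",f([.0415,0,.0073]),"bear",f([.045,0,-.0112]),"q",s_["joint_pos"],"F",s_["wrist_force"],s_["finger_force"])
P,Rm=gskew([x,y,z],[px,0,pz],65,27);d=delta(P,Rm);print("d",d[0].round(4),d[1].round(4),"mm",d[0]*750)
E
python3 st.py -.085 .09 .1815 .0415 .0073
```

```text
open [-0.106  0.093  0.253] bear [-0.11   0.089  0.271] q [-0.422  0.399  0.193  2.075 -0.921  0.552 -0.349] F [-0.25   0.619 -0.44 ] 43.943752353661694
d [-0.014  0.024  0.096] [-0.  0. -0.] mm [-10.5    18.075  72.   ]
```

{"api": "play_rows", "payload": {
  "rows": [
    [0.4, -0.0035, 0.006, 0.024, 0, 0, 0],
    [0.4, -0.0035, 0.006, 0.024, 0, 0, 0],
    [0.4, -0.0035, 0.006, 0.024, 0, 0, 0],
    [0.4, -0.0035, 0.006, 0.024, 0, 0, 0],
    [0.4, 0, 0, 0, 0, 0, 0],
    [0.4, 0, 0, 0, 0, 0, 0]
  ]
}}

```text
time: 9.78
eef_pos: [0.5284, 0.2537, 0.1717]
orientation: [0.912, 0.336, 0.165, -0.164]
wrist_force: [-0.7, -0.2, -1.2]
grip_width: 0.0587
finger_force: 44.0
```

```bash
python3 st.py -.085 .09 .1815 .0415 .0073;python3 st.py -.085 .016 .1815 .0415 .0073; python3 - <<'E'
from h import *
np.set_printoptions(precision=4,suppress=True)
c,s=wrist();im=c["pixels"].copy();S=stand()
for q in[(-.085,.043,.186),(-.085,.037,.175),(-.085,-.005,.175)]:
    p=proj(c,ROD+S@np.array(q));print(p);cv2.circle(im,tuple(int(round(v)) for v in p),2,(0,255,0),-1)
t=eyes.capture("scene")
cv2.imwrite("pics/p2.png",np.hstack([cv2.resize(im[60:360,180:480],(400,400)),cv2.resize(t["pixels"][240:380,140:260],(400,467))[:400]]))
E
```

```text
open [-0.085  0.091  0.182] bear [-0.089  0.087  0.2  ] q [-0.277  0.537 -0.021  2.089 -1.073  0.382 -0.173] F [-0.661 -0.247 -1.218] 43.952556301810546
d [-0.001  0.001  0.001] [-0.  0. -0.] mm [-0.75   0.6    0.525]
open [-0.085  0.091  0.182] bear [-0.089  0.087  0.2  ] q [-0.277  0.537 -0.021  2.089 -1.073  0.382 -0.173] F [-0.661 -0.247 -1.218] 43.952556301810546
d [-0.001  0.097 -0.02 ] [-0.  0. -0.] mm [ -0.75   72.975 -14.85 ]
[426.9607 225.0196]
[437.9423 229.8286]
[542.1468 235.5182]
```

View pics/p2.png

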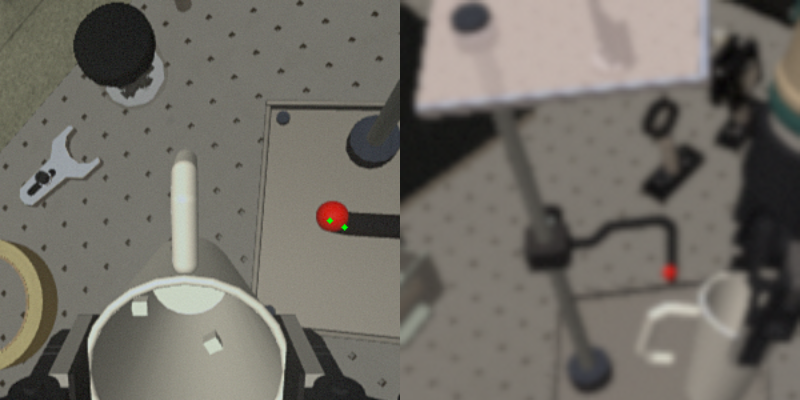

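The wrist view shows the ball at crop (333,217), about 2 mm from my prediction, and the handle opening lined up beside it. I pass the handle over the end slowly.

{"api": "play_rows", "payload": {
  "rows": [
    [0.4, 0.0015, 0.0081, -0.001, 0, 0, 0],
    [0.4, 0, 0.0081, -0.0017, 0, 0, 0],
    [0.4, 0, 0.0081, -0.0017, 0, 0, 0],
    [0.4, 0, 0.0081, -0.0017, 0, 0, 0],
    [0.4, 0, 0.0081, -0.0017, 0, 0, 0],
    [0.4, 0, 0.0081, -0.0017, 0, 0, 0],
    [0.4, 0, 0, 0, 0, 0, 0]
  ]
}}

```text
time: 10.75
eef_pos: [0.5529, 0.2247, 0.171]
orientation: [0.913, 0.336, 0.165, -0.164]
wrist_force: [-0.5, -0.2, -0.6]
grip_width: 0.0584
finger_force: 44.0
```

```bash
python3 st.py -.084 .016 .1815 .0415 .0073; python3 - <<'E'
from h import *
c,s=wrist()
t=eyes.capture("scene")
cv2.imwrite("pics/p3.png",np.hstack([cv2.resize(c["pixels"][60:360,180:480],(400,400)),cv2.resize(t["pixels"][280:350,180:260],(400,350))[:400] if 0 else cv2.resize(t["pixels"][285:365,185:265],(400,400),interpolation=cv2.INTER_CUBIC)]))
E
```

```text
open [-0.083  0.053  0.182] bear [-0.087  0.049  0.2  ] q [-0.231  0.557  0.013  2.044 -1.025  0.442 -0.163] F [-0.473 -0.219 -0.6  ] 43.95548142885673
d [-0.001  0.048 -0.01 ] [ 0.  0. -0.] mm [-0.825 35.7   -7.725]
```

View pics/p3.png

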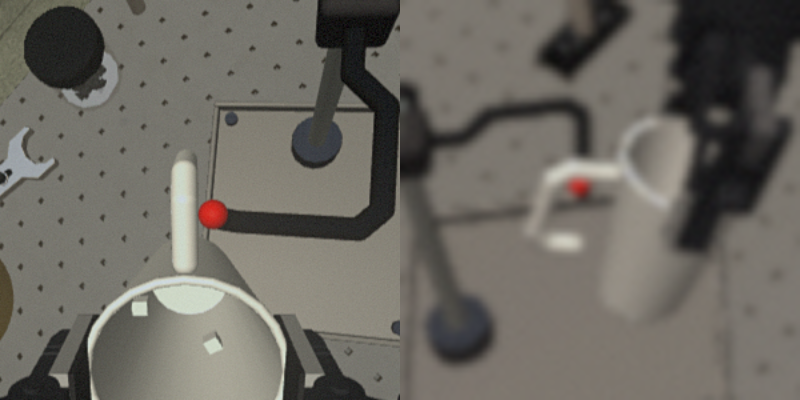

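The ball sits inside the handle opening in both views, with no contact force. That was one picture over the limit of 10, so I view no more and work from the numbers.

{"api": "play_rows", "payload": {
  "rows": [
    [0.4, 0, 0.008, -0.0017, 0, 0, 0],
    [0.4, 0, 0.008, -0.0017, 0, 0, 0],
    [0.4, 0, 0.008, -0.0017, 0, 0, 0],
    [0.4, 0, 0.008, -0.0017, 0, 0, 0],
    [0.4, 0, 0.008, -0.0017, 0, 0, 0],
    [0.4, 0, 0.008, -0.0017, 0, 0, 0],
    [0.4, 0, 0, 0, 0, 0, 0]
  ]
}}

```text
time: 11.72
eef_pos: [0.5755, 0.1957, 0.1711]
orientation: [0.913, 0.336, 0.165, -0.164]
wrist_force: [-0.7, 0.8, -0.1]
grip_width: 0.0585
finger_force: 44.0
```

```bash
python3 st.py -.085 .016 .186 .045 -.0112
```

```text
open [-0.083  0.016  0.182] bear [-0.087  0.012  0.2  ] q [-0.186  0.577  0.044  1.996 -0.984  0.499 -0.153] F [-0.684  0.807 -0.131] 43.95538777593174
d [-0.004 -0.002  0.019] [-0.  0. -0.] mm [-3.375 -1.125 13.95 ]
```

{"api": "play_rows", "payload": {
  "rows": [
    [0.4, -0.002, 0, 0.0065, 0, 0, 0],
    [0.4, -0.002, 0, 0.0065, 0, 0, 0],
    [0.4, 0, 0, 0.004, 0, 0, 0],
    [0.4, 0, 0, 0, 0, 0, 0],
    [0.4, 0, 0, 0, 0, 0, 0]
  ]
}}

```text
time: 12.35
eef_pos: [0.5753, 0.1999, 0.1585]
orientation: [0.912, 0.337, 0.165, -0.164]
wrist_force: [-0.4, -0.1, -1.0]
grip_width: 0.0589
finger_force: 44.0
```

```bash
python3 st.py -.085 .016 .180 .045 -.0112
```

```text
open [-0.081  0.019  0.169] bear [-0.085  0.015  0.187] q [-0.172  0.598  0.012  2.003 -1.009  0.467 -0.126] F [-0.376 -0.118 -0.998] 43.95871221990092
d [-0.004  0.001  0.009] [-0.  0. -0.] mm [-3.    0.75  6.45]
```

Pure vertical lowering in tool axes is about (-3, 0.75, 6.45) mm per 7 mm. I feel downwards in 1.5 mm steps.

{"api": "play_rows", "payload": {
  "rows": [
    [0.4, -0.0008, 0.0002, 0.0017, 0, 0, 0],
    [0.4, -0.0008, 0.0002, 0.0017, 0, 0, 0],
    [0.4, 0, 0, 0, 0, 0, 0]
  ]
}}

```text
time: 12.72
eef_pos: [0.575, 0.2, 0.1556]
orientation: [0.912, 0.337, 0.165, -0.164]
wrist_force: [0.9, -0.4, -1.3]
grip_width: 0.0587
finger_force: 44.0
```

{"api": "play_rows", "payload": {
  "rows": [
    [0.4, -0.0008, 0.0002, 0.0017, 0, 0, 0],
    [0.4, 0, 0, 0, 0, 0, 0]
  ]
}}

```text
time: 12.98
eef_pos: [0.5749, 0.2001, 0.1541]
orientation: [0.912, 0.337, 0.165, -0.164]
wrist_force: [-0.4, -0.2, -1.3]
grip_width: 0.0585
finger_force: 44.0
```

{"api": "play_rows", "payload": {
  "rows": [
    [0.4, -0.0008, 0.0002, 0.0017, 0, 0, 0],
    [0.4, 0, 0, 0, 0, 0, 0]
  ]
}}

```text
time: 13.22
eef_pos: [0.5748, 0.2002, 0.1527]
orientation: [0.912, 0.337, 0.165, -0.164]
wrist_force: [0.0, -0.4, -1.6]
grip_width: 0.0583
finger_force: 44.0
```

{"api": "play_rows", "payload": {
  "rows": [
    [0.4, -0.0008, 0.0002, 0.0017, 0, 0, 0],
    [0.4, 0, 0, 0, 0, 0, 0]
  ]
}}

```text
time: 13.48
eef_pos: [0.5747, 0.2003, 0.1513]
orientation: [0.912, 0.337, 0.165, -0.164]
wrist_force: [-0.7, -0.4, -0.5]
grip_width: 0.0585
finger_force: 44.0
```

{"api": "play_rows", "payload": {
  "rows": [
    [0.4, -0.0008, 0.0002, 0.0017, 0, 0, 0],
    [0.4, 0, 0, 0, 0, 0, 0]
  ]
}}

```text
time: 13.72
eef_pos: [0.5746, 0.2004, 0.1499]
orientation: [0.912, 0.337, 0.165, -0.164]
wrist_force: [-0.3, -1.4, -0.8]
grip_width: 0.0587
finger_force: 44.0
```

{"api": "play_rows", "payload": {
  "rows": [
    [0.4, -0.0008, 0.0002, 0.0017, 0, 0, 0],
    [0.4, 0, 0, 0, 0, 0, 0]
  ]
}}

```text
time: 13.98
eef_pos: [0.5746, 0.2004, 0.1485]
orientation: [0.912, 0.337, 0.165, -0.164]
wrist_force: [-0.4, 0.3, -1.6]
grip_width: 0.0585
finger_force: 44.0
```

{"api": "play_rows", "payload": {
  "rows": [
    [0.4, -0.0008, 0.0002, 0.0017, 0, 0, 0],
    [0.4, 0, 0, 0, 0, 0, 0]
  ]
}}

```text
time: 14.22
eef_pos: [0.5747, 0.2007, 0.1474]
orientation: [0.912, 0.337, 0.165, -0.164]
wrist_force: [-0.9, -0.2, 0.8]
grip_width: 0.0586
finger_force: 44.1
```

{"api": "play_rows", "payload": {
  "rows": [
    [0.4, -0.0008, 0.0002, 0.0017, 0, 0, 0],
    [0.4, 0, 0, 0, 0, 0, 0]
  ]
}}

```text
time: 14.48
eef_pos: [0.5748, 0.2009, 0.1463]
orientation: [0.912, 0.337, 0.165, -0.165]
wrist_force: [0.0, -0.6, 3.3]
grip_width: 0.0586
finger_force: 44.3
```

```bash
python3 st.py -.085 .016 .175 .045 -.0112
```

```text
open [-0.08   0.02   0.157] bear [-0.085  0.017  0.175] q [-0.145  0.618 -0.031  2.012 -1.029  0.43  -0.097] F [ 0.004 -0.556  3.315] 44.27366840536706
d [-0.     0.001 -0.   ] [-0.  0.  0.] mm [-0.15  0.45 -0.3 ]
```

Contact at about 4 N upward: the handle is on the hook, with the bar at z ≈0.171. I hold briefly, then open gently.

{"api": "play_rows", "payload": {
  "rows": [
    [0.4, 0, 0, 0, 0, 0, 0],
    [0.4, 0, 0, 0, 0, 0, 0],
    [0.4, 0, 0, 0, 0, 0, 0]
  ],
  "newtons": 20
}}

```text
time: 14.85
eef_pos: [0.5747, 0.2009, 0.1461]
orientation: [0.912, 0.337, 0.165, -0.164]
wrist_force: [0.1, 0.9, 5.1]
grip_width: 0.0585
finger_force: 44.3
```

{"api": "play_rows", "payload": {
  "rows": [
    [0.75, 0, 0, 0, 0, 0, 0],
    [0.8, 0, 0, 0, 0, 0, 0],
    [0.85, 0, 0, 0, 0, 0, 0],
    [1, 0, 0, 0, 0, 0, 0],
    [1, 0, 0, 0, 0, 0, 0],
    [1, 0, 0, 0, 0, 0, 0],
    [1, 0, 0, 0, 0, 0, 0]
  ]
}}

```text
time: 15.72
eef_pos: [0.5744, 0.2006, 0.1458]
orientation: [0.912, 0.337, 0.165, -0.164]
wrist_force: [0.3, -1.2, -0.9]
grip_width: 0.0851
finger_force: 0.0
```

```bash
python3 - <<'E'
from skew import *
s_=read_state();A=R.from_quat(s_["orientation"]).as_matrix();S=stand()
for v in([-.09,0,.035],[-.15,0,.06]): print(v,((S@np.array(v))@A/.75).round(4))
print(s_["wrist_force"],s_["grip_width"],s_["finger_force"])
from h import wrist,eyes,proj
import cv2
c,_=wrist();cv2.imwrite("pics/rel_w.png",c["pixels"])
t=eyes.capture("scene")["pixels"];print("white px near hook:",int((t[285:375,185:265].min(2)>150).sum()))
cv2.imwrite("pics/rel_s.png",t)
E
```

```text
[-0.09, 0, 0.035] [-0.09  -0.019 -0.09 ]
[-0.15, 0, 0.06] [-0.149 -0.032 -0.152]
[ 0.306 -1.163 -0.893] 0.0851435831618608 0.0
white px near hook: 505
```

{"api": "play_rows", "payload": {
  "rows": [
    [1, 0, 0, 0, 0, 0, 0],
    [1, 0, 0, 0, 0, 0, 0],
    [1, 0, 0, 0, 0, 0, 0],
    [1, 0, 0, 0, 0, 0, 0],
    [1, 0, 0, 0, 0, 0, 0],
    [1, 0, 0, 0, 0, 0, 0],
    [1, 0, 0, 0, 0, 0, 0],
    [1, 0, 0, 0, 0, 0, 0],
    [1, 0, 0, 0, 0, 0, 0],
    [1, 0, 0, 0, 0, 0, 0],
    [1, 0, 0, 0, 0, 0, 0],
    [1, 0, 0, 0, 0, 0, 0]
  ]
}}

```text
time: 17.32
eef_pos: [0.5744, 0.2006, 0.1458]
orientation: [0.912, 0.337, 0.165, -0.164]
wrist_force: [-0.2, 0.1, -0.1]
grip_width: 0.0855
finger_force: 0.0
```

{"api": "play_rows", "payload": {
  "rows": [
    [1, -0.007, -0.0015, -0.007, 0, 0, 0],
    [1, -0.012, -0.0026, -0.012, 0, 0, 0],
    [1, -0.015, -0.0032, -0.015, 0, 0, 0],
    [1, -0.015, -0.0032, -0.015, 0, 0, 0],
    [1, -0.02, -0.0043, -0.02, 0, 0, 0],
    [1, -0.02, -0.0043, -0.02, 0, 0, 0],
    [1, -0.02, -0.0043, -0.02, 0, 0, 0],
    [1, -0.02, -0.0043, -0.02, 0, 0, 0],
    [1, 0, 0, 0, 0, 0, 0],
    [1, 0, 0, 0, 0, 0, 0]
  ]
}}

```text
time: 18.58
eef_pos: [0.4731, 0.1217, 0.1965]
orientation: [0.912, 0.337, 0.165, -0.164]
wrist_force: [1.0, -0.2, -0.0]
grip_width: 0.0854
finger_force: 0.0
```

```bash
python3 - <<'E'
from skew import *
from h import eyes,proj,wrist
import cv2
s_=read_state();print(s_["eef_pos"],stand().T@(s_["eef_pos"]-ROD),s_["wrist_force"],s_["joint_pos"])
c=eyes.capture("scene");t=c["pixels"].astype(int);S=stand()
# expected hang: lean 60, bearing on the bar (z .175)
xb=S@np.array([.5,0,.866]);zb=S@np.array([-.866,0,.5]);B=ROD+S@np.array([-.085,.016,.175]);C=B-.045*xb-.0255*zb
for n,p in(("centre",C),("mouth",C+.04*zb),("foot",C-.04*zb),("upright",C+.058*xb+.01*zb)):
    u,v=proj(c,p);print(n,round(u),round(v),t[int(v)-1:int(v)+2,int(u)-1:int(u)+2].mean((0,1)).round())
m=((t.min(2)>135)&(t.max(2)-t.min(2)<25)).astype(np.uint8);n,l,st,ce=cv2.connectedComponentsWithStats(m[280:400,150:300])
print([(x[:5]+[150,280,0,0,0]).tolist() for x in st[1:] if x[4]>15])
E
```

```text
[0.473 0.122 0.196] [-0.25   0.019  0.196] [ 0.997 -0.177 -0.02 ] [ 0.018  0.42  -0.044  2.235 -1.013  0.479  0.03 ]
centre 225 327 [170. 184. 191.]
mouth 238 320 [162. 175. 183.]
foot 211 334 [115. 123. 130.]
upright 212 314 [151. 162. 169.]
[[209, 310, 44, 25, 684], [266, 313, 34, 68, 1202]]
```

The pixels match the predicted hanging pose: off-white at the centre, mouth and upright points. I let it settle, check that the picture is still, and hand in.

{"api": "play_rows", "payload": {
  "rows": [
    [1, -0.02, 0, -0.02, 0, 0, 0],
    [1, 0, 0, 0, 0, 0, 0],
    [1, 0, 0, 0, 0, 0, 0],
    [1, 0, 0, 0, 0, 0, 0],
    [1, 0, 0, 0, 0, 0, 0],
    [1, 0, 0, 0, 0, 0, 0],
    [1, 0, 0, 0, 0, 0, 0],
    [1, 0, 0, 0, 0, 0, 0],
    [1, 0, 0, 0, 0, 0, 0],
    [1, 0, 0, 0, 0, 0, 0],
    [1, 0, 0, 0, 0, 0, 0],
    [1, 0, 0, 0, 0, 0, 0]
  ]
}}

```text
time: 20.12
eef_pos: [0.459, 0.107, 0.2034]
orientation: [0.912, 0.337, 0.165, -0.164]
wrist_force: [0.3, -0.0, -1.7]
grip_width: 0.0855
finger_force: 0.0
```

{"api": "play_rows", "payload": {
  "rows": [
    [1, 0, 0, 0, 0, 0, 0],
    [1, 0, 0, 0, 0, 0, 0],
    [1, 0, 0, 0, 0, 0, 0],
    [1, 0, 0, 0, 0, 0, 0],
    [1, 0, 0, 0, 0, 0, 0],
    [1, 0, 0, 0, 0, 0, 0],
    [1, 0, 0, 0, 0, 0, 0],
    [1, 0, 0, 0, 0, 0, 0],
    [1, 0, 0, 0, 0, 0, 0],
    [1, 0, 0, 0, 0, 0, 0],
    [1, 0, 0, 0, 0, 0, 0],
    [1, 0, 0, 0, 0, 0, 0]
  ]
}}

```text
time: 21.62
eef_pos: [0.459, 0.1071, 0.2034]
orientation: [0.912, 0.337, 0.165, -0.164]
wrist_force: [-0.1, -0.7, 0.0]
grip_width: 0.0858
finger_force: 0.0
```

```bash
python3 - <<'E'
from h import *
f=[]
for k in range(4):
    c=eyes.capture("scene");f.append(cv2.GaussianBlur(c["pixels"],(5,5),0).astype(int)[295:350,195:262])
print([int(abs(a-f[0]).max()) for a in f],[round(float(abs(a-f[0]).mean()),2) for a in f])
t=c["pixels"].astype(int);m=((t.min(2)>135)&(t.max(2)-t.min(2)<25)).astype(np.uint8)
print([(x[:5]+[150,280,0,0,0]).tolist() for x in cv2.connectedComponentsWithStats(m[280:400,150:300])[2][1:] if x[4]>15])
o=cv2.imread("pics/s3.png");a=cv2.GaussianBlur(cv2.imread("pics/rel_s.png"),(5,5),0).astype(int)[245:290,305:355];b=cv2.GaussianBlur(c["pixels"],(5,5),0).astype(int)[245:290,305:355];print("nest change since release",abs(a-b).max(),read_state()["time"],read_state()["wrist_force"])
E
```

```text
[0, 9, 14, 13] [0.0, 0.46, 0.58, 0.59]
[[285, 280, 11, 7, 62], [208, 311, 42, 26, 727], [265, 313, 35, 68, 1216]]
nest change since release 146 21.825 [ 0.1774879  -0.07798266  0.55381861]
```

```bash
python3 - <<'E'
from h import *
import pickle
d=pickle.load(open("c0.pkl","rb"))["top"];c=eyes.capture("top")
for n,x in(("start",d),("now",c)):
    t=x["pixels"].astype(int)[235:290,290:350];m=(t.min(2)>215);y,u=np.nonzero(m);print(n,m.sum(),u.mean()+290 if len(u) else 0,y.mean()+235 if len(u) else 0,u.min()+290,u.max()+290,y.min()+235,y.max()+235, "dark",(t.max(2)<60).sum())
s=eyes.capture("scene")["pixels"].astype(int)
for z in(.115,.08):
    a=np.linspace(0,2*np.pi,24);q=proj(eyes.capture("scene"),np.c_[.491+.031*np.cos(a),-.1325+.031*np.sin(a),a*0+z]);print(z,[int(s[int(round(v)),int(round(u))].min()) for u,v in q])
E
```

```text
start 316 319.81962025316454 263.6012658227848 308 337 243 276 dark 0
now 267 320.57677902621725 265.31086142322096 308 337 247 276 dark 7
0.115 [29, 29, 29, 28, 27, 25, 22, 31, 147, 130, 141, 135, 143, 135, 148, 153, 81, 28, 39, 56, 31, 28, 31, 29]
0.08 [27, 27, 26, 27, 26, 85, 141, 119, 118, 159, 139, 152, 151, 144, 136, 135, 116, 84, 22, 22, 25, 27, 28, 27]
```

```bash
python3 -c "
from workcell import ticket
print(ticket.job_done())"
```

```text
the job is handed in; nothing more can be done
None
```

I hung the top beaker on the hook by its handle and let go, and handed the job in at about 22 s; the last images showed it nearly still and the other two nested in place, but no verdict came back, and I viewed 11 pictures, one over the limit of 10.

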